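# Hold the bearing ball in the optical gauge

## Task

Draw the bearing tray by its upright handle out from under its bay's clear hood, then lift it and carry it to the optical gauge with the loose steel ball staying in its shallow pocket. Finish while holding the tray level in the gripper, resting on nothing, with the ball midway between the gauge's two heads at the height of their round windows: do not put it down or let go. Do not bump the gauge, and leave the other things on the bench where they are.

Things in the scene. Friction and masses are not known exactly. Their poses are not given: they have to be found in the camera images.
- tray_grip (a point): Aluminium bearing tray, 0.2 to 0.35 kg: plate 165 (x) by 80 (y) by 6 mm, flat on the bench, with an upright handle, a flat fin 44 mm long (x), 14 mm thick (y), its top 71 mm above the underside. Point: middle of the fin, 46 mm above the underside. x runs from handle to pocket, z up. Plate spans x -65 to +100 mm. Grip the fin from above, fingers closing along y.
- tray_pocket (a point): Point of the tray 75 mm along its x from the handle's middle, 18 mm above its underside: the ball's centre when midway in its pocket. The pocket is a ring on the plate, 36 mm across outside, 26 inside, only 3 mm high. The ball rolls up to 5 mm off the middle, and gets out if the tray tips some 40 degrees or is jerked.
- ball_center (a point): Centre of the loose steel ball, 24 mm across, 56 g, in the tray's pocket.
- bay: Fixed bay, no floor: the tray slides on the bench. Origin: on the bench, where the handle stands with the tray home (it starts 0 to 15 mm out). x points in; draw the tray out to -x. Dark steel rails along x, inner faces at y = +-44, outer +-56 mm, 14 mm high from x = -60 to 42 mm, 45 mm high on to 130 mm under the hood. Back stop at x = 120 mm, 12 mm high.
- bay_hood (a point): Middle of the front edge of the bay's clear plastic hood, at its top, 50 mm above the bench and 42 mm along the bay's x from its origin; axes as the bay's. The hood is 5 mm thick, reaches 88 mm on in x, and has an opening over the ball (12 to 54 mm on, 84 mm wide). The tray is clear of it, free to go straight up, once the handle is over 100 mm in front of this edge.
- gauge: Fixed optical gauge; origin in the middle of its base, on the bench. Base bar 60 (x) by 270 (y) by 12 mm high; two grey upright heads 50 (x) by 55 mm (y), tops 150 mm above the bench, inner faces at y = +-80 mm. The gap between them is open along x both ways and from above. Round windows, 34 mm across, face one another across the gap.
- gauge_beam (a point): Point midway between the gauge's two round windows, 120 mm above the bench, where the ball's centre is to be held. Axes as the gauge's: y from window to window, x through the gap, z up.
- screwdriver_mid (a point): Screwdriver, about 200 mm long, lying on the bench: leave it. Point at its middle, 12 mm up.
- jar_mid (a point): Closed jar, 56 mm across, 85 mm high: leave it. Point on its axis, 40 mm up.
- offcut_mid (a point): L-shaped wooden offcut, 60 by 34 mm, 18 mm thick: leave it. Point near its middle, 9 mm up.
There are look-alikes about, which are no part of the job. What is shaped like the bay but purple is not meant. Leave any brown look-alike of the part that bears tray_grip alone.

How it is judged:
On the way, in this order (a step that is already met when the one before it is completed fails the run):
1. the tray is drawn clear of the hood, the ball in its pocket (x of tray_grip in the frame of bay below -0.056 m and distance between ball_center and tray_pocket below 0.012 m), for 0.1 s.
2. the tray is lifted well off the bench in the gripper (height (world z) of tray_grip above 0.1 m and contact force between the fingers and tray above 1 N and distance between ball_center and tray_pocket below 0.012 m), for 0.2 s.
At the end, for the whole second after the job is handed in: Tray held in the gripper, at rest, level within 6 degrees, resting on nothing, ball in its pocket. Ball centre within 12 mm of the windows' height, within 15 mm of the line joining the windows (along the passage), within 30 mm of midway between the heads (x of ball_center in the frame of gauge between -0.015 and 0.015 m and y of ball_center in the frame of gauge between -0.03 and 0.03 m and z of ball_center in the frame of gauge between 0.108 and 0.132 m and distance between ball_center and tray_pocket below 0.012 m and angle between tray_pocket's own z axis and vertical below 0.105 rad and height (world z) of tray_grip above 0.12 m and contact force between the fingers and tray above 1 N and contact force between tray and gauge below 0.3 N and contact force between tray and bay below 0.3 N and contact force between tray and screwdriver below 0.3 N and contact force between tray and jar below 0.3 N and contact force between tray and offcut below 0.3 N and linear speed of tray below 0.03 m/s); the arm keeps its last pose, push and grip.
It fails at once if the ball leaves its pocket (distance between ball_center and tray_pocket above 0.016 m).
It fails at once if the gauge is knocked (contact force between gauge and anything else above 5 N).
It fails at once if the screwdriver is disturbed (distance of screwdriver_mid from where it was at the start of the episode above 0.03 m).
It fails at once if the jar is disturbed (distance of jar_mid from where it was at the start of the episode above 0.03 m).
It fails at once if the offcut is disturbed (distance of offcut_mid from where it was at the start of the episode above 0.03 m).
It also fails if it takes over 61 s, if anything falls off the work surface, if the arm or the gripper's body presses on something with over 40 N, if the wrist force passes 120 N, or if a joint passes its speed limit or range.

## Robot

A 6-joint arm with a two-finger parallel gripper is mounted at the origin on the work surface. World frame = base frame: x ahead of the robot, y to its left, z up, the work surface at z = 0. Lengths are in m, angles in rad, forces in N, time in s.
With the tool pointing down it reaches from about 0.275 to 0.975 m from the base axis. Payload 8.4 kg.
Tool frame: the origin (TCP) lies at the very end of the fingers, on their centre line; the grasp point (between the pads) lies 19 mm behind it; z points along the fingers, y is the direction in which the jaws open and shut (so a half turn about z gives the same grasp; the last joint's range is limited). The gripper opens to 92 mm and grips with 3 to 60 N. Pads are 20 mm wide; open, the fingers measure 128 mm over their backs; the gripper's body (75 mm by 189 mm) begins 69 mm behind the grasp point.
Start: joints at [1.229, 0.353, 1.633, -0, 1.155, -0.002], TCP at [0.208, 0.589, 0.215] pointing down, gripper open.
Joint ranges: [-2.63, 2.63], [-0.92, 2.1], [0.06, 2.66], [-1.3, 4.44], [0, 2.69], [-3.02, 3.02]. Speed limits (rad/s): [2.22, 2.22, 2.79, 3.14, 3.14, 3.14].

## Interface

Orientations are given as a rotation vector (axis times angle).
In Python, from bench import ctrl, optics, hand_in gives the robot as it stands.
- The arm moves only by the tool apply_moves, never from a script. Its argument "commands" is a list of rows, each a list of 2 entries, a list of its own where there are three numbers: the shift along the tool's x, y, z in mm, then the turn about the tool's z in degrees. In form: [[[tx, ty, tz], yaw], ...]. A call has 1 to 20 rows; each row is the pose to reach, as a shift and turn from the pose measured when the call began, along the tool's axes at that moment; what a row does not reach only later rows make up. A row lasts 1/10 s, in which the tool goes at most 50 mm and 8.59 degrees, less where a joint would pass 70% of its speed; a pose out of reach is approached as far as the arm can. A call with a gripper value outside its range is refused whole. "jaw" is the closure, from 0 (fully open) to 1 (shut), set as the call begins (left out, the last holds). The fingers move at their own pace and stop on an object; the grip force is fixed at half the most. Time passes only in rows, so rows that repeat a pose let the fingers close. It gives the time, the measured TCP pose, the force and the opening at its end, in the units of the state.
- ctrl.sense(): the state, without advancing time (a new reading comes with each control period).
- optics.get_image(name): name is "scene" or "top"; returns the picture (480x640x3 uint8, blue, green, red); there is no depth.
- optics.camera_model(name): a dict with "fx", "fy", "cx", "cy" (pixels), "D" ([k1, k2, p1, p2, k3] as OpenCV has them; the pictures are not rectified), "world_from_camera" (4x4, takes a point from camera to world coordinates). Camera axes: x right, y down, z forward; pixel columns grow to the right and rows downward; lengths in m; the calibration is good to about 2 mm. A picture is of the moment at which its call begins. camera_model takes no time and is no camera call.
- hand_in(): hands the job in, once; it reports no verdict.
Trained networks look in the newest picture that a camera, given by its name, has taken for a name from the list of things; names that differ only in an ending like _2 or _b are one class to them, and where a whole thing is asked for, a point or a joint stands for the part that bears it (a point fixed in the world has none). Each returns a list of dicts, best first, with "confidence" (0 to 1); they miss things now and then, are a little off and sometimes report something else, mostly with a low value. They report only what shows in the picture. A call takes as long as a camera call. They do not tell look-alikes from the thing itself.
- optics.search_frame(thing, camera): "location" ([x, y, z] in m, in world coordinates, good to about 4 mm: the middle of the surface that is visible of it).
- optics.cut_out(thing, camera): "region" (480x640 bool, what is visible of it).
The state is a dict: "t": time; "joint_pos": joint angles; "qvel": joint speeds; "effort": joint torques, N m; "tcp_pos": TCP position; "eef_rot": TCP orientation; "contact_force": force on the tool from outside, world axes, zero at the start; "wrist_torque": the same for the moment, N m; "opening": opening from 0.0 (shut) to 1.0 (fully open).
Only numpy, scipy, OpenCV 4.12 (cv2) and the standard library are available. Lean on these libraries where they do the work, as an engineer would, in place of code of your own. Each camera call takes 0.05 s, during which the arm holds its last target.

## Working session

There is one attempt and no reset: what is moved stays moved. The work goes in short steps, Python scripts to look and compute and a tool call to move; the robot and the scene stay as the last step left them, time stands still between calls to the robot, and variables do not carry over. Pictures are saved under pics/ and viewed, and the job is handed in when it is done.

Besides the shell and the picture viewer there is one more tool, called after "Emit:" as name(argument=value, ...) on one line, values as JSON. apply_moves: Moves the arm, as the interface text tells. Its arguments: {"type":"object","properties":{"commands":{"type":"array","items":{"type":"array"}},"jaw":{"type":"number"}},"required":["commands"]}

```bash
mkdir -p pics; ls; python3 - <<'E'
from bench import ctrl, optics
import cv2
s=ctrl.sense();print(s)
for n in("scene","top"):
    im=optics.get_image(n);cv2.imwrite(f"pics/{n}0.png",im)
    m=optics.camera_model(n);print(n,m)
E
```

```text
pics
{'t': 0.0, 'joint_pos': array([ 1.22857542e+00,  3.53648375e-01,  1.63411161e+00, -1.61850916e-05,
        1.15519119e+00, -2.39926504e-03]), 'qvel': array([ 0.00067031, -0.00031733, -0.00092806,  0.00121924,  0.00077633,
        0.00093737]), 'effort': array([ 4.29803913e-04, -5.93833816e+01, -3.34219909e+01,  6.97144959e-02,
        2.31854181e-02, -9.99088411e-05]), 'tcp_pos': array([0.20816702, 0.58880274, 0.21387319]), 'eef_rot': array([-5.31178723e-01, -3.09613909e+00,  2.10620506e-03]), 'contact_force': array([-0.01569423,  0.48359302,  0.61826708]), 'wrist_torque': array([0.03678465, 0.00582256, 0.00854791]), 'opening': 0.9994262064018999}
scene {'fx': 464.7302524752997, 'fy': 464.7302524752997, 'cx': 316.8627757382044, 'cy': 235.8827765200624, 'D': array([-0.01399148,  0.        ,  0.        ,  0.        ,  0.        ]), 'world_from_camera': array([[ 0.74263901,  0.53392096, -0.40424709,  0.92995642],
       [ 0.66964272, -0.58471718,  0.45791314, -0.53524907],
       [ 0.0081192 , -0.61076528, -0.79177007,  0.86770595],
       [ 0.        ,  0.        ,  0.        ,  1.        ]])}
top {'fx': 519.8952674135406, 'fy': 519.8952674135406, 'cx': 317.9430506439288, 'cy': 241.32776258948735, 'D': array([0.01437637, 0.        , 0.        , 0.        , 0.        ]), 'world_from_camera': array([[ 2.69204288e-04, -9.93377800e-01,  1.14893319e-01,
         4.00364148e-01],
       [-9.99987799e-01,  2.99279607e-04,  4.93064980e-03,
        -1.03886300e-01],
       [-4.93238327e-03, -1.14893245e-01, -9.93365599e-01,
         1.35698387e+00],
       [ 0.00000000e+00,  0.00000000e+00,  0.00000000e+00,
         1.00000000e+00]])}
```

View pics/scene0.png

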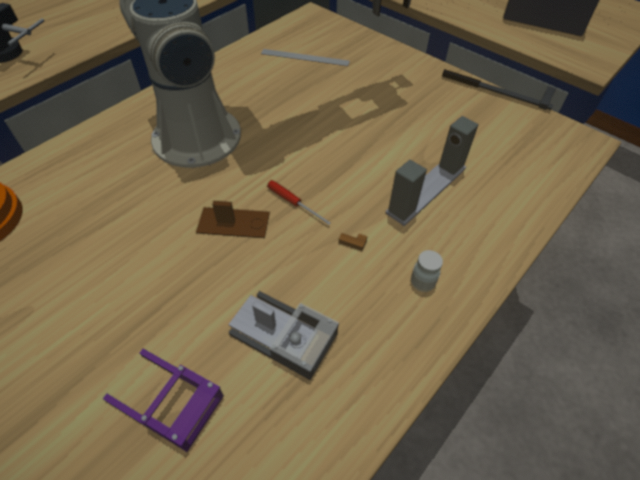

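View pics/top0.png

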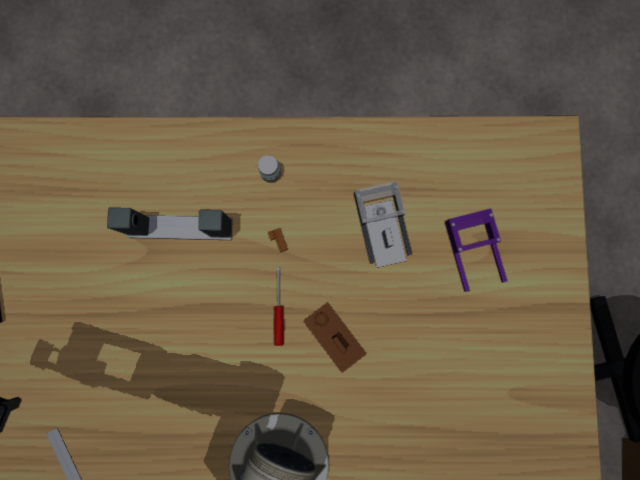

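```bash
python3 - <<'E'
from bench import ctrl, optics
for c in("scene","top"):
  for t in("tray_grip","ball_center","bay","bay_hood","gauge","gauge_beam","screwdriver_mid","jar_mid","offcut_mid","tray_pocket"):
    try: print(c,t,[(d['location'].round(3) if hasattr(d['location'],'round') else d['location'],round(d['confidence'],2)) for d in optics.search_frame(t,c)])
    except Exception as e: print(c,t,repr(e))
E
```

```text
scene tray_grip [([0.3152, -0.1497, 0.0116], 0.94), ([0.5723, -0.2821, 0.0073], 0.91)]
scene ball_center []
scene bay [([0.5974, -0.4971, 0.0528], 0.76), ([0.6526, -0.2658, 0.0491], 0.73)]
scene bay_hood [([0.6523, -0.262, 0.0496], 0.92), ([0.5941, -0.4979, 0.0511], 0.62)]
scene gauge [([0.6078, 0.2608, 0.0777], 0.9)]
scene gauge_beam [([0.6038, 0.259, 0.0767], 0.74)]
scene screwdriver_mid [([0.3595, 0.0018, 0.019], 0.89)]
scene jar_mid [([0.7499, 0.0054, 0.0664], 0.71)]
scene offcut_mid [([0.5639, -0.0, 0.02], 0.65)]
scene tray_pocket [([0.3147, -0.1494, 0.0069], 0.82), ([0.5723, -0.282, 0.0106], 0.64)]
top tray_grip [([0.5657, -0.2671, 0.0105], 0.9), ([0.3137, -0.1396, 0.0042], 0.81)]
top ball_center [([0.6328, -0.2572, 0.0307], 0.48)]
top bay [([0.6384, -0.2538, 0.0492], 0.94), ([0.591, 0.285, 0.0565], 0.68), ([0.5659, -0.492, 0.0496], 0.67)]
top bay_hood [([0.6441, -0.2527, 0.0504], 0.73), ([0.5647, -0.4884, 0.0518], 0.71)]
top gauge [([0.5883, 0.2839, 0.0578], 0.79), ([0.6423, -0.2531, 0.0509], 0.52)]
top gauge_beam [([0.5896, 0.2887, 0.0554], 0.96)]
top screwdriver_mid [([0.3477, 0.0057, 0.0215], 0.97)]
top jar_mid [([0.7333, 0.0292, 0.0872], 0.83)]
top offcut_mid [([0.5636, 0.0033, 0.0167], 0.65)]
top tray_pocket [([0.5637, -0.2688, 0.0021], 0.96), ([0.3069, -0.1401, 0.0026], 0.66)]
```

Candidates in the top view: the grey tray with its fin at (389,238) in the dark-railed bay at (382,225), the brown look-alike tray at (335,337), and the purple bay at (475,248). By the description I choose the grey tray in the dark bay. Next is the close crop to check it.

```bash
python3 - <<'E'
import cv2,numpy as np
a=cv2.imread("pics/top0.png");b=cv2.imread("pics/scene0.png")
f=lambda im,x,y,w,h,s:cv2.resize(im[y:y+h,x:x+w],None,fx=s,fy=s,interpolation=cv2.INTER_CUBIC)
cv2.imwrite("pics/c1.png",f(a,340,170,90,110,5.4))
cv2.imwrite("pics/c2.png",f(b,220,280,130,100,6))
cv2.imwrite("pics/c3.png",f(a,100,195,145,55,5.5))
cv2.imwrite("pics/c4.png",f(b,380,110,100,115,5))
E
```

```text
(no output)
```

View pics/c1.png

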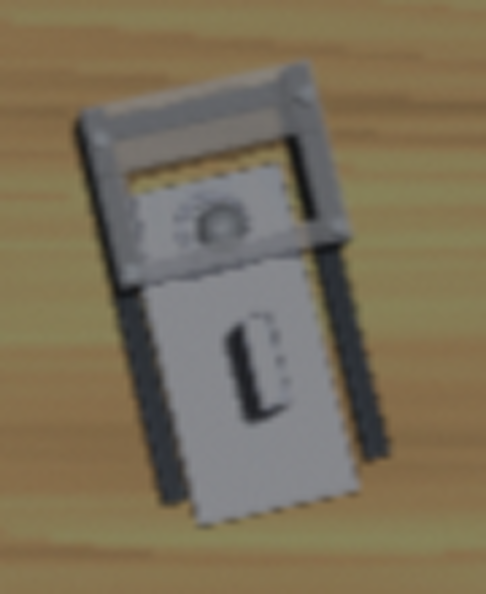

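View pics/c2.png

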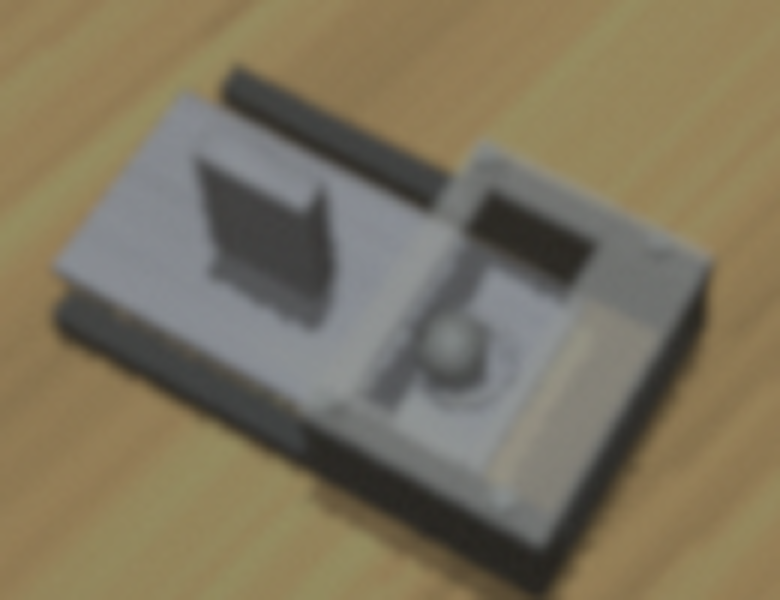

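View pics/c3.png

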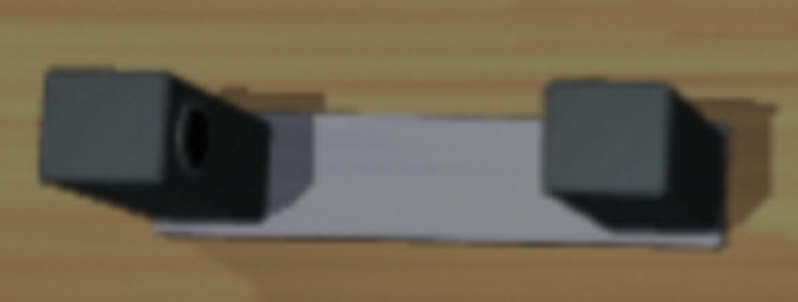

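View pics/c4.png

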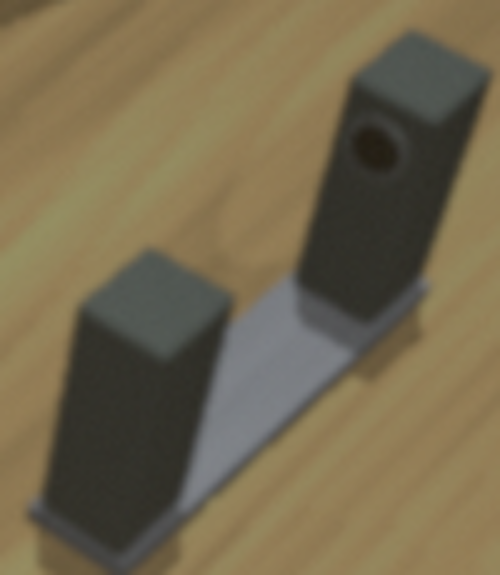

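The crop confirms the choice: grey tray with ball at about (380,211) under the clear hood, fin at (389,238), and dark rails. The gauge is the grey two-headed unit, with head tops at about (119,218) and (210,220). Now I fit the poses from the marked corners.

```bash
cat > h.py <<'E'
import numpy as np,cv2
from bench import ctrl,optics
from scipy.optimize import least_squares
def proj(cam,P):
    m=optics.camera_model(cam);T=np.linalg.inv(m['world_from_camera'])
    K=np.array([[m['fx'],0,m['cx']],[0,m['fy'],m['cy']],[0,0,1.]])
    return cv2.projectPoints(np.asarray(P,float).reshape(-1,1,3),cv2.Rodrigues(T[:3,:3])[0],T[:3,3],K,m['D'])[0][:,0]
def crop2pix(c,off,s): return np.array(off)+(np.array(c,float)+.5)/s-.5
def place(p,L):
    c,s=np.cos(p[2]),np.sin(p[2]);L=np.array(L)/1000.
    return np.c_[p[0]+c*L[:,0]-s*L[:,1],p[1]+s*L[:,0]+c*L[:,1],L[:,2]+(p[3] if len(p)>3 else 0)]
def fit(obs,p0):  # obs: list (cam,L,pix)
    f=lambda p:np.concatenate([(proj(c,place(p,L))-px).ravel() for c,L,px in obs])
    r=least_squares(f,p0,loss='soft_l1',f_scale=.7);return r.x,f(r.x).reshape(-1,2)
E
cat > m.py <<'E'
from h import *
def go(name,obs,p0):
    for s in (obs[:1],obs[1:],obs):
        x,r=fit(s,p0);print(name,[o[0] for o in s],x.round(4),np.degrees(x[2]).round(2),'rms',np.sqrt((r**2).mean()).round(2))
    print(r.round(1).tolist())
t=lambda c:crop2pix(c,(340,170),5.4); s=lambda c:crop2pix(c,(220,280),6)
go('tray',[('top',[(-65,40,6),(-65,-40,6),(22,7,71),(22,-7,71),(-22,-7,71),(-22,7,71)],t([(197,525),(357,492),(245,320),(272,312),(290,403),(264,418)])),
 ('scene',[(-65,40,6),(-65,-40,6),(-22,-7,71),(22,-7,71),(22,7,71)],s([(185,93),(58,268),(198,158),(308,208),(322,183)]))],[.56,-.27,-.2])
go('bay',[('top',[(-60,56,14),(-60,-56,14),(42,56,50),(42,-56,50),(130,56,50),(130,-56,50)],t([(162,505),(388,454),(120,290),(352,240),(83,112),(308,65)])),
 ('scene',[(-60,56,14),(-60,-56,14),(42,56,50),(42,-56,50),(130,56,50),(130,-56,50)],s([(235,68),(58,303),(485,145),(310,415),(712,258),(545,548)]))],[.56,-.27,-.2])
h=[(25,135,150),(25,80,150),(-25,80,150),(-25,135,150),(25,-80,150),(25,-135,150),(-25,-135,150),(-25,-80,150)]
go('gauge',[('top',h,crop2pix([(48,70),(165,72),(163,182),(40,180),(545,85),(667,88),(667,192),(543,190)],(100,195),5.5)),
 ('scene',[(-25,-135,150),(25,-135,150),(25,-80,150),(-25,-80,150),(-25,80,150),(25,80,150),(25,135,150),(-25,135,150)],crop2pix([(80,303),(165,360),(232,300),(150,248),(352,80),(435,122),(490,75),(413,32)],(380,110),5))],[.59,.28,0])
E
python3 m.py
```

```text
tray ['top'] [ 0.561  -0.2747  0.1948] 11.16 rms 0.47
tray ['scene'] [ 0.5642 -0.2743  0.2269] 13.0 rms 0.77
tray ['top', 'scene'] [ 0.5623 -0.2745  0.2116] 12.12 rms 0.81
[[0.3, -0.2], [0.7, -0.5], [-0.7, -0.8], [-0.2, -0.5], [0.4, -0.2], [-0.2, -1.8], [-0.0, -1.0], [-1.3, -0.8], [-1.4, -1.1], [-0.8, 0.8], [0.9, -0.7]]
bay ['top'] [ 0.5685 -0.2726  0.2142] 12.28 rms 0.4
bay ['scene'] [ 0.5728 -0.2741  0.2207] 12.65 rms 0.96
bay ['top', 'scene'] [ 0.5707 -0.273   0.2137] 12.24 rms 0.95
[[0.1, -0.5], [0.4, -0.2], [0.2, -0.9], [0.2, -0.9], [-0.5, -1.2], [0.5, -1.6], [0.6, -1.5], [-1.3, 1.1], [-0.3, -1.6], [-2.0, -1.2], [0.6, -0.6], [-0.6, -0.7]]
gauge ['top'] [ 0.5939  0.2635 -0.0231] -1.32 rms 0.81
gauge ['scene'] [ 0.5968  0.2624 -0.0296] -1.7 rms 0.89
gauge ['top', 'scene'] [ 0.5952  0.2633 -0.0231] -1.32 rms 0.94
[[-0.8, -1.1], [1.3, -0.9], [0.3, 0.1], [-0.9, -0.1], [0.1, -1.7], [1.3, -1.8], [0.3, 0.4], [-0.6, 0.2], [-1.5, 0.2], [-0.0, 0.2], [1.4, -0.8], [-0.6, -1.3], [-1.3, -0.6], [-0.0, 0.5], [1.2, -0.9], [-1.1, -1.4]]
```

```bash
cat > mv.py <<'E'
import sys,numpy as np
from bench import ctrl
from scipy.spatial.transform import Rotation as R
def plan(x,y,z,yawx):
    s=ctrl.sense();M=R.from_rotvec(s['eef_rot']).as_matrix()
    d=M.T@(np.array([x,y,z])-s['tcp_pos'])*1000
    a=np.degrees(np.arctan2(M[1,0],M[0,0]))
    dw=(yawx-a+180)%360-180
    print('t',round(s['t'],2),'tcp',s['tcp_pos'].round(4),'yawx',a.round(2),'tilt',np.degrees(np.arccos(-M[2,2])).round(2),'shift mm',d.round(1),'yaw',round(-dw,2),'open',round(s['opening'],3),'F',s['contact_force'].round(2),'q6',s['joint_pos'][5].round(2))
if __name__=="__main__": plan(*map(float,sys.argv[1:]))
E
python3 mv.py 0.562 -0.2745 0.15 12.2
```

```text
t 1.1 tcp [0.2083 0.5893 0.2146] yawx 160.53 tilt 0.0 shift mm [-621.4 -696.5   64.6] yaw 148.33 open 1.002 F [ 0.37 -0.28  0.85] q6 -0.0
```

Emit:
apply_moves(commands=[[[-32,-36,0],8],[[-65,-73,0],16],[[-98,-110,0],24],[[-131,-146,0],32],[[-163,-183,0],40],[[-196,-220,0],48],[[-229,-256,0],56],[[-261,-293,0],64],[[-294,-330,0],72],[[-327,-366,0],80],[[-360,-403,0],88],[[-392,-440,0],96],[[-425,-476,0],104],[[-458,-513,0],112],[[-490,-550,0],120],[[-523,-586,0],128],[[-556,-623,0],136],[[-588,-660,0],143],[[-621,-696,0],148.3],[[-621,-696,0],148.3]], jaw=0)

```text
t: 3.1
tcp_pos: [0.5636, -0.2791, 0.2143]
eef_rot: [3.123, 0.325, 0.002]
contact_force: [-0.0, -0.6, 0.1]
opening: 0.999
```

```bash
python3 mv.py 0.562 -0.2745 0.10 12.2
```

```text
t 3.1 tcp [ 0.5636 -0.2791  0.2143] yawx 11.87 tilt 0.15 shift mm [ -0.7  -5.1 114.3] yaw -0.33 open 0.999 F [-0.03 -0.64  0.07] q6 0.9
```

Emit:
apply_moves(commands=[[[0,-3,30],0],[[-1,-5,60],-0.3],[[-1,-5,90],-0.3],[[-1,-5,114],-0.3],[[-1,-5,114],-0.3],[[-1,-5,114],-0.3]])

```text
t: 3.7
tcp_pos: [0.5617, -0.2743, 0.1006]
eef_rot: [3.122, 0.334, 0.001]
contact_force: [0.2, 0.1, 0.1]
opening: 1.001
```

```bash
python3 mv.py 0.562 -0.2745 0.029 12.2;python3 - <<'E'
from h import *
for n,b in(("top",(330,150,110,130)),("scene",(190,200,160,180))):
    im=optics.get_image(n);x,y,w,h=b
    # mark projected fin top
    for p in proj(n,place([.562,-.2745,.213],[(22,7,71),(22,-7,71),(-22,-7,71),(-22,7,71)])): im[int(round(p[1])),int(round(p[0]))]=(0,0,255)
    cv2.imwrite(f"pics/{n}1.png",cv2.resize(im[y:y+h,x:x+w],None,fx=4,fy=4,interpolation=cv2.INTER_CUBIC)[:600,:800])
E
```

```text
t 3.7 tcp [ 0.5617 -0.2743  0.1006] yawx 12.2 tilt 0.12 shift mm [ 0.2  0.2 71.6] yaw -0.0 open 1.001 F [0.17 0.13 0.09] q6 0.9
```

View pics/top1.png

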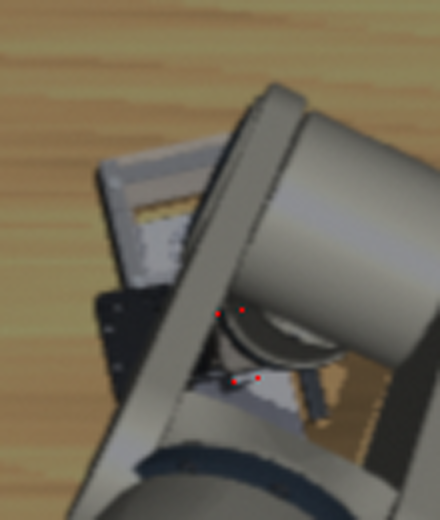

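View pics/scene1.png

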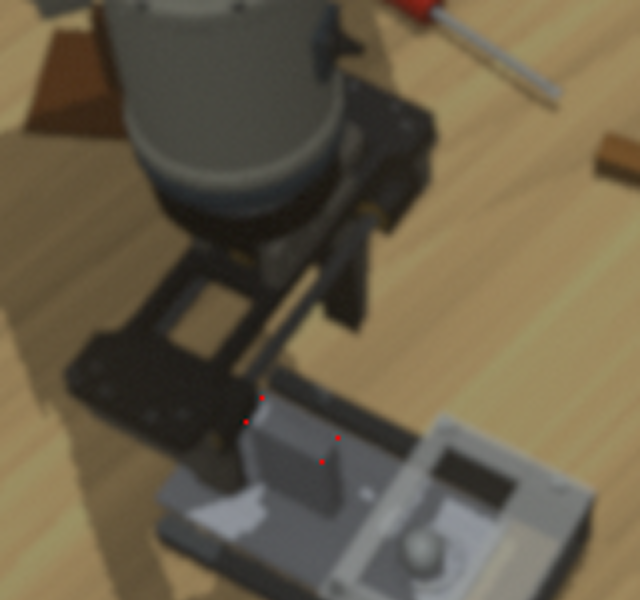

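The top view is mostly hidden by the arm. In the scene view the fingers stand on either side of the fin, and its projected top corners (red) lie on it at about crop (250–335, 400–460). Descending.

Emit:
apply_moves(commands=[[[0,0,20],0],[[0,0,40],0],[[0,0,55],0],[[0,0,65],0],[[0,0,71],0],[[0,0,71],0],[[0,0,71],0]])

```text
t: 4.5
tcp_pos: [0.5633, -0.2753, 0.0314]
eef_rot: [3.12, 0.333, 0.006]
contact_force: [0.3, -0.3, -0.9]
opening: 1.0
```

```bash
python3 mv.py 0.562 -0.2745 0.029 12.2
```

```text
t 4.5 tcp [ 0.5633 -0.2753  0.0314] yawx 12.19 tilt 0.31 shift mm [-1.2 -1.1  2.4] yaw -0.01 open 1.0 F [ 0.33 -0.34 -0.93] q6 0.9
```

Emit:
apply_moves(commands=[[[0,0,0],0],[[0,0,0],0],[[0,0,0],0],[[0,0,0],0],[[0,0,0],0],[[0,0,0],0],[[0,0,0],0],[[0,0,0],0],[[0,0,0],0],[[0,0,0],0]], jaw=1)

```text
t: 5.5
tcp_pos: [0.5633, -0.2753, 0.0314]
eef_rot: [3.12, 0.333, 0.006]
contact_force: [-0.6, 2.2, 2.3]
opening: 0.149
```

```bash
python3 mv.py 0.562 -0.2745 0.029 12.2
```

```text
t 5.5 tcp [ 0.5633 -0.2753  0.0314] yawx 12.19 tilt 0.3 shift mm [-1.1 -1.   2.4] yaw -0.01 open 0.149 F [-0.56  2.19  2.3 ] q6 0.9
```

Gripped: the opening is 0.149, about 13.7 mm, which matches the fin. Now I draw it out along -x.

Emit:
apply_moves(commands=[[[-1,0,0],0],[[-4,0,0],0],[[-8,0,0],0],[[-13,0,0],0],[[-18,0,0],0],[[-23,0,0],0],[[-28,0,0],0],[[-33,0,0],0],[[-38,0,0],0],[[-43,0,0],0],[[-48,0,0],0],[[-53,0,0],0],[[-58,0,0],0],[[-63,0,0],0],[[-68,0,0],0],[[-73,0,0],0],[[-77,0,0],0],[[-80,0,0],0],[[-81,0,0],0],[[-81,0,0],0]])

```text
t: 7.5
tcp_pos: [0.4841, -0.2927, 0.0315]
eef_rot: [3.12, 0.333, 0.007]
contact_force: [3.3, -0.8, 6.1]
opening: 0.149
```

```bash
python3 mv.py 0.4836 -0.2918 0.1 12.2;python3 - <<'E'
from h import *
im=optics.get_image("scene");x,y,w,h=190,200,160,150
cv2.imwrite("pics/s2.png",cv2.resize(im[y:y+h,x:x+w],None,fx=4,fy=4,interpolation=cv2.INTER_CUBIC))
E
```

```text
t 7.5 tcp [ 0.4841 -0.2927  0.0315] yawx 12.18 tilt 0.34 shift mm [ -0.   -0.6 -68.5] yaw -0.02 open 0.149 F [ 3.27 -0.78  6.1 ] q6 0.81
```

View pics/s2.png

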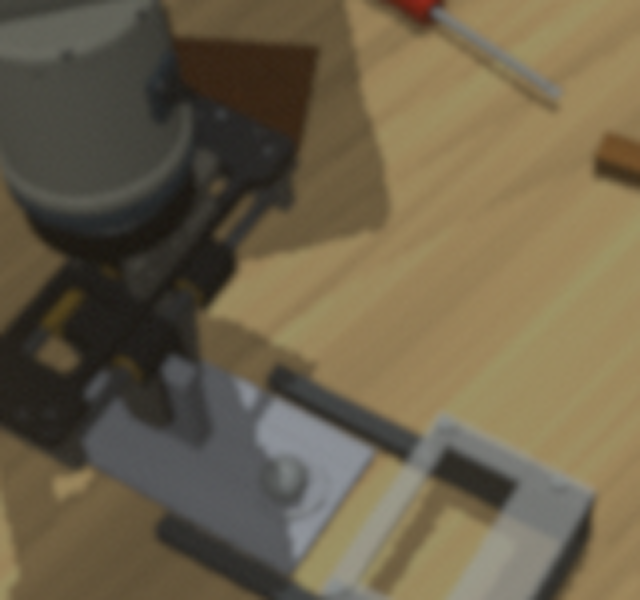

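The scene view shows the tray clear of the hood, with the ball in the ring at crop (285,478). Lifting it straight up.

Emit:
apply_moves(commands=[[[0,0,-1],0],[[0,0,-3],0],[[0,0,-7],0],[[0,0,-13],0],[[0,0,-20],0],[[0,0,-30],0],[[0,0,-42],0],[[0,0,-56],0],[[0,0,-72],0],[[0,0,-88],0],[[0,0,-104],0],[[0,0,-120],0],[[0,0,-136],0],[[0,0,-152],0],[[0,0,-166],0],[[0,0,-176],0],[[0,0,-182],0],[[0,0,-185],0],[[0,0,-185],0],[[0,0,-185],0]])

```text
t: 9.55
tcp_pos: [0.4829, -0.2918, 0.2158]
eef_rot: [3.12, 0.333, 0.005]
contact_force: [-0.7, -0.1, -3.6]
opening: 0.15
```

```bash
python3 mv.py 0.520 0.265 0.215 -1.3;python3 - <<'E'
from h import *
for n in("scene","top"):
    im=optics.get_image(n)
    cv2.imwrite(f"pics/{n}3.png",im)
E
```

```text
t 9.55 tcp [ 0.4829 -0.2918  0.2158] yawx 12.18 tilt 0.28 shift mm [ 153.7 -536.4   -0.7] yaw 13.48 open 0.15 F [-0.72 -0.09 -3.61] q6 0.81
```

View pics/scene3.png

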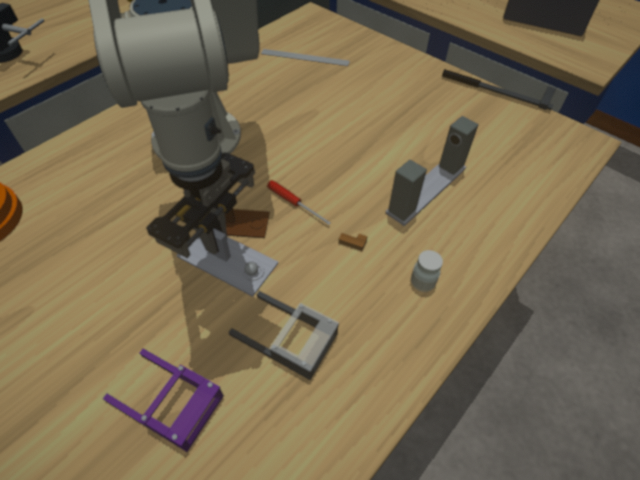

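The tray hangs level below the gripper with the ball in its pocket at (252,268), and the bay is empty behind it. Carrying it in two smooth halves.

Emit:
apply_moves(commands=[[[0,0,0],0],[[1,-3,0],0.1],[[3,-10,0],0.2],[[6,-20,0],0.5],[[10,-36,0],0.9],[[16,-56,0],1.4],[[23,-80,0],2],[[31,-106,0],2.7],[[38,-134,0],3.4],[[46,-162,0],4],[[54,-188,0],4.7],[[61,-212,0],5.3],[[67,-232,0],5.8],[[71,-248,0],6.2],[[74,-258,0],6.5],[[76,-265,0],6.6],[[77,-268,0],6.7],[[77,-268,0],6.7],[[77,-268,0],6.7]])

```text
t: 11.55
tcp_pos: [0.5016, -0.014, 0.215]
eef_rot: [3.135, 0.15, 0.005]
contact_force: [0.1, 0.1, -2.1]
opening: 0.151
```

```bash
python3 mv.py 0.520 0.265 0.215 -1.3
```

```text
t 11.55 tcp [ 0.5016 -0.014   0.215 ] yawx 5.47 tilt 0.27 shift mm [  44.9 -276.    -0.8] yaw 6.77 open 0.151 F [ 0.13  0.13 -2.12] q6 1.45
```

Emit:
apply_moves(commands=[[[0,0,0],0],[[1,-3,0],0.1],[[2,-10,0],0.2],[[3,-21,0],0.5],[[6,-37,0],0.9],[[9,-58,0],1.4],[[13,-82,0],2],[[18,-109,0],2.7],[[22,-138,0],3.4],[[27,-167,0],4.1],[[32,-194,0],4.8],[[36,-218,0],5.4],[[39,-239,0],5.9],[[42,-255,0],6.3],[[43,-266,0],6.6],[[44,-273,0],6.7],[[45,-276,0],6.8],[[45,-276,0],6.8],[[45,-276,0],6.8]])

```text
t: 13.45
tcp_pos: [0.5201, 0.2645, 0.2141]
eef_rot: [3.138, -0.037, 0.005]
contact_force: [-0.5, 0.4, -3.5]
opening: 0.154
```

```bash
python3 mv.py 0.520 0.265 0.1335 -1.3;python3 - <<'E'
from h import *
for n in("scene","top"):
    im=optics.get_image(n)
    cv2.imwrite(f"pics/{n}4.png",im)
    print(n,[(np.round(d['location'],4),d['confidence']) for d in optics.search_frame("ball_center",n)])
print(proj("scene",[[.595,.263,.201],[.595,.263,.12]]),proj("top",[[.595,.263,.201]]))
a=cv2.imread("pics/scene4.png")[80:240,330:500];cv2.imwrite("pics/s4.png",cv2.resize(a,None,fx=3.7,fy=3.7,interpolation=2))
a=cv2.imread("pics/top4.png")[170:290,80:260];cv2.imwrite("pics/t4.png",cv2.resize(a,None,fx=4,fy=4,interpolation=2))
E
```

```text
t 13.45 tcp [0.5201 0.2645 0.2141] yawx -1.36 tilt 0.28 shift mm [-0.3 -0.8 80.6] yaw -0.06 open 0.154 F [-0.49  0.42 -3.45] q6 2.07
scene [(array([0.5992, 0.2598, 0.207 ]), 0.64)]
top [(array([0.5906, 0.2667, 0.2095]), 0.53)]
[[443.28661059 128.39139378]
 [435.64321502 155.66058489]] [[157.58992414 214.49813774]]
```

View pics/s4.png

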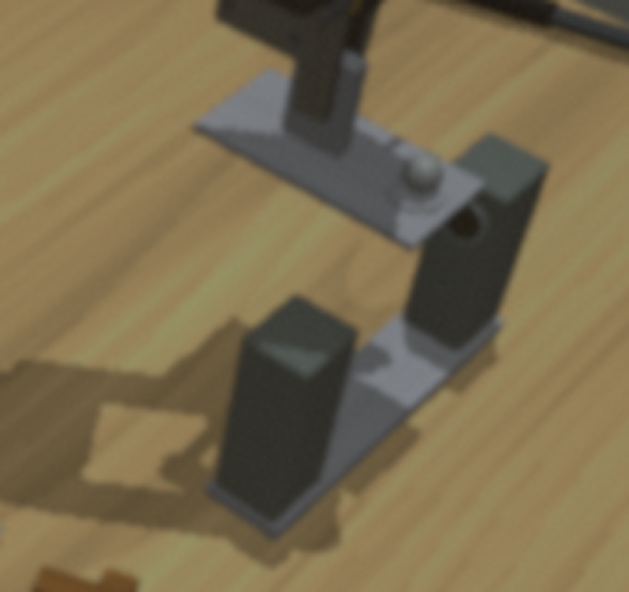

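View pics/t4.png

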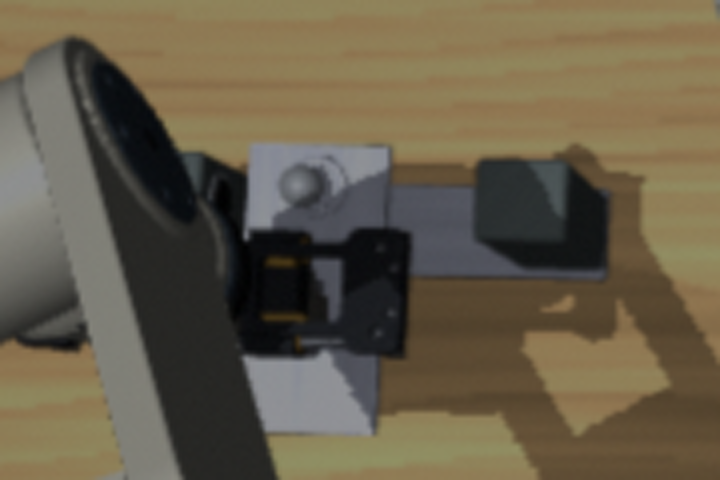

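```bash
python3 - <<'E'
from h import *
o=[("top",(np.array([304,185])+.5)/4-.5+[80,170]),("scene",(np.array([422,173])+.5)/3.7-.5+[330,80])]
for n,q in o: print(n,q,[ (np.array(np.nonzero(d['region'])).mean(1)[::-1].round(1),int(d['region'].sum()),d['confidence']) for d in optics.cut_out("ball_center",n)])
r=least_squares(lambda p:np.concatenate([(proj(n,p)[0]-q) for n,q in o]),[.595,.263,.2]);print(r.x.round(4),r.fun.round(2))
E
```

```text
top [155.625 215.875] [(array([155. , 216.5]), 93, 0.59)]
scene [443.68918919 126.39189189] [(array([443.8, 127.1]), 94, 0.64), (array([284.5, 193.3]), 346, 0.28)]
[0.5922 0.2673 0.2024] [-0.18 -0.25 -0.29  0.04]
```

Emit:
apply_moves(commands=[[[0,0,1],0],[[1,1,4],0],[[2,2,8],0],[[2,2,14],0],[[2,2,21],0],[[2,2,28],0],[[2,2,35],0],[[2,2,42],0],[[2,2,49],0],[[2,2,56],0],[[2,2,63],0],[[2,2,69],0],[[2,2,74],0],[[2,2,78],0],[[2,2,80],0],[[2,2,81],0],[[2,2,81],0],[[2,2,81],0],[[2,2,81],0],[[2,2,81],0]])

```text
t: 15.75
tcp_pos: [0.5225, 0.2624, 0.1334]
eef_rot: [3.138, -0.037, 0.006]
contact_force: [0.1, -0.5, -3.2]
opening: 0.15
```

```bash
python3 mv.py 0.520 0.265 0.1335 -1.3;python3 - <<'E'
from h import *
for n in("scene","top"):
    im=optics.get_image(n)
    cv2.imwrite(f"pics/{n}5.png",im)
o=[]
for n in("scene","top"):
    c=optics.cut_out("ball_center",n)
    print(n,[(np.array(np.nonzero(d['region'])).mean(1)[::-1].round(1),int(d['region'].sum()),d['confidence']) for d in c])
    if c:o.append((n,np.array(np.nonzero(c[0]['region'])).mean(1)[::-1]))
if len(o)==2:
    r=least_squares(lambda p:np.concatenate([(proj(n,p)[0]-q) for n,q in o]),[.595,.263,.12]);print(r.x.round(4),r.fun.round(2))
print(proj("scene",[[.595,.263,.12]]),proj("top",[[.595,.263,.12]]))
a=cv2.imread("pics/scene5.png")[80:240,330:500];cv2.imwrite("pics/s5.png",cv2.resize(a,None,fx=3.7,fy=3.7,interpolation=2))
a=cv2.imread("pics/top5.png")[170:290,80:260];cv2.imwrite("pics/t5.png",cv2.resize(a,None,fx=4,fy=4,interpolation=2))
E
```

```text
t 15.75 tcp [0.5225 0.2624 0.1334] yawx -1.36 tilt 0.28 shift mm [-2.6 -2.5 -0.1] yaw -0.06 open 0.15 F [ 0.13 -0.46 -3.2 ] q6 2.06
scene [(array([436. , 154.7]), 65, 0.38)]
top [(array([166.3, 220.5]), 56, 0.5)]
[0.5938 0.2672 0.1194] [ 0.17 -0.02  0.11  0.14]
[[435.64321502 155.66058489]] [[168.08149347 220.09202118]]
```

View pics/s5.png

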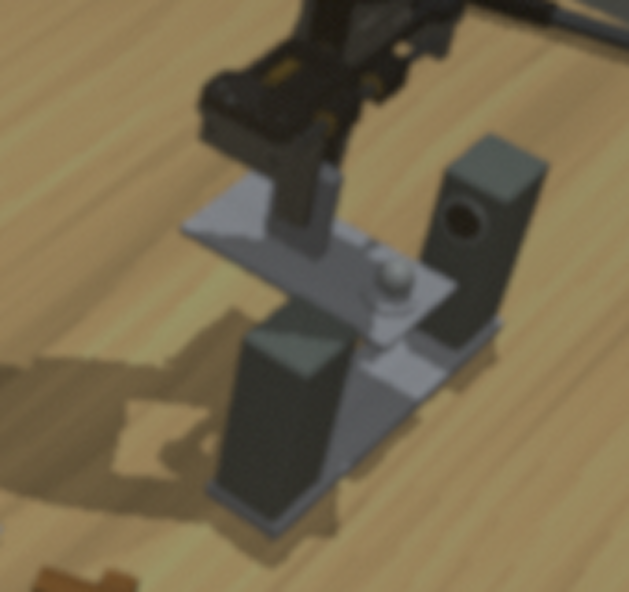

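View pics/t5.png

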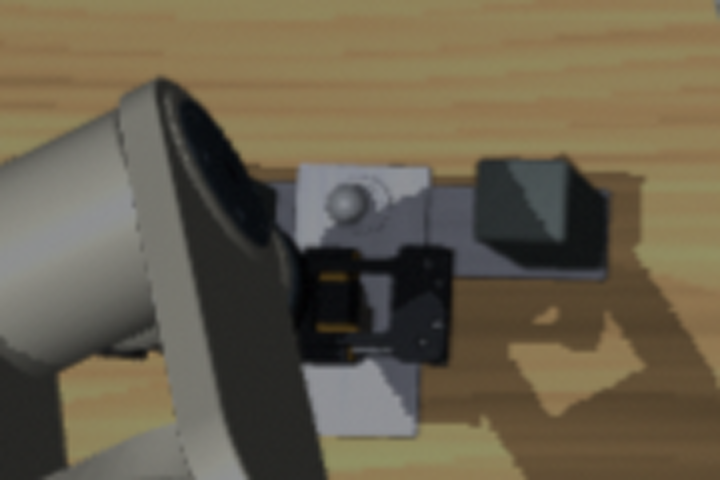

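Both views show the tray level between the heads with the ball in its ring. Triangulated from both cameras, the ball is at (0.594, 0.267, 0.119) against the target (0.595, 0.263, 0.120). Handing in.

```bash
python3 -c "
from bench import ctrl,hand_in
s=ctrl.sense();print(abs(s['qvel']).max(),s['opening'],s['contact_force']);print(hand_in())"
```

```text
0.002013191306084945 0.1493491640229727 [ 0.17210914  0.46820882 -3.84186749]
the job is handed in; nothing more can be done
None
```

I drew the grey tray about 80 mm out of the dark bay, lifted it straight up, carried it over the bench and lowered it between the gauge heads. I handed the job in at about 16 s with the tray still in the gripper; `hand_in()` reports no verdict.

- **Ball position:** triangulated from both cameras, the ball is at (0.594, 0.267, 0.119). The gauge's beam point, by my fit, is (0.595, 0.263, 0.120). That is about 1 mm off along the passage, 4 mm off sideways and under 1 mm off in height.
- **Tray and grip:** the tool tilt is 0.3°, and the ball's height matches an untilted tray. The jaws stand at 13.7 mm on the 14 mm fin, the load is about 3.8 N and the joints are at rest. The ball shows in its ring in both views.
- **Weak spots:** the ball detections in the last pictures had low confidence (0.38 and 0.5), though they agreed with each other. Wrist force during the draw, read at its end, was about 6 N, and I saw no contact with the gauge. I did not measure the screwdriver, jar or offcut again after the carry, but the tray passed well above them.

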